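# Find the loaded damper pots by weight and empty them

## Robot

A 7-joint arm with a two-finger parallel gripper is mounted at the origin on the work surface. World frame = base frame: x ahead of the robot, y to its left, z up, the work surface at z = 0. Lengths are in m, angles in rad, forces in N, time in s.
With the tool pointing down it reaches from about 0.425 to 0.925 m from the base axis. Payload 6.8 kg.
Tool frame: the origin (TCP) lies midway between the tips of the shut fingers; the grasp point (between the pads) lies 19 mm behind it; z points along the fingers, y is the direction in which the jaws open and shut (so a half turn about z gives the same grasp; the last joint's range is limited). The gripper opens to 85 mm and grips with 20 to 120 N. Pads are 22 mm wide; open, the fingers measure 114 mm over their backs; the gripper's body (76 mm by 85 mm) begins 54 mm behind the grasp point. The pads swing forward as they close: fully open they stand 13 mm farther back than shut.
Start: joints at [1.124, 0.477, 0.022, 1.555, -0.011, 1.109, -0.083], TCP at [0.224, -0.637, 0.231] pointing down, gripper open.
Joint ranges: [-2.96, 2.96], [-0.34, 2.1], [-1.41, 1.46], [0.24, 2.44], [-1.37, 4.51], [0.17, 1.92], [-2.96, 2.96]. Speed limits (rad/s): [2.39, 2.39, 3.14, 3.14, 3.14, 3.14, 3.14].

## Interface

Orientations are given as a unit quaternion [w, x, y, z].
In Python, from station import readout, eyes, ticket gives the robot as it stands. The module is installed in compiled form; this text tells all that it offers.
- The arm moves only by the shell command python3 -m crank 'ROWS' [FORCE]. ROWS is JSON, a list of rows, each an object of numbers: "jaw": the opening in per cent of the stroke, from 0 (shut) to 100 (fully open); "x", "y", "z": the shift along the tool's x, y, z in mm; "ax", "ay", "az": the turn, a rotation vector about the tool's x, y, z in degrees. In form: [{"jaw": .., "x": .., "y": .., "z": .., "ax": .., "ay": .., "az": ..}, ...]. A call has 1 to 12 rows; each row shifts and turns the commanded pose from where the row before left it, along the tool's axes as they then stand; what a row does not reach is not made up. A row lasts 1/8 s, in which the tool goes at most 62.5 mm and 10.7 degrees, less where a joint would pass 70% of its speed; a pose out of reach is approached as far as the arm can. A call with a gripper value outside its range is refused whole. The fingers move at their own pace and stop on an object; FORCE is the grip in N (left out, the last holds). Time passes only in rows, so rows that do not move let the fingers close. It gives the time, the measured TCP pose, the force and the opening at its end, in the units of the state.
- readout.get_obs(): the state, without advancing time (a new reading comes with each control period).
- eyes.read_camera(name): name is "scene" or "top" or "wrist"; returns (picture, depth): 384x512x3 uint8, red, green, blue; 384x512 float32, m along the optical axis (not along the pixel's ray), 0 where there is no reading.
- eyes.calibration(name): a dict with "fx", "fy", "cx", "cy" (pixels), "R" (3x3) and "t" (3): a world point X has camera coordinates R X + t. Camera axes: x right, y down, z forward; pixel columns grow to the right and rows downward; lengths in m; the calibration is good to about 2 mm. A picture is of the moment at which its call begins: read the wrist's pose just before it. calibration takes no time and is no camera call; for the wrist camera it gives the pose at the moment of the call.
- ticket.hand_in(): hands the job in, once; it reports no verdict.
The state is a dict: "t": time; "q": joint angles; "joint_vel": joint speeds; "joint_torque": joint torques, N m; "eef_pos": TCP position; "tool_rot": TCP orientation; "contact_force": force on the tool from outside, world axes, zero at the start; "torque": the same for the moment, N m; "gripper_width": opening from 0.0 (shut) to 1.0 (fully open).
Only numpy, scipy, OpenCV 4.12 (cv2) and the standard library are available. Lean on these libraries where they do the work, as an engineer would, in place of code of your own. Each camera call takes 0.05 s, during which the arm holds its last target. There are 200 camera calls.

## Task

Two of the four closed pots on the tipping rack still hold a heavy steel damper slug from the vibration test and the other two are empty; they look alike, so tell them apart by feeling the weight as you raise a pot a little by the tab on its back. Tip only the two loaded pots right over so that their slugs drop into the catch tray, and leave those two tipped over: a pot that has been tipped must not be swung back up. Leave the empty pots standing upright, and do not disturb the other things on the bench.

Things in the scene. Friction and masses are not known exactly. Their poses are not given: they have to be found in the camera images.
- rack: Tipping rack, bolted down. Origin on the bench under the middle of its hinge line; x points from the lifting tabs over the pots to the tray, y along the row, z up. The hinge rod runs along y at x = 0, 85 mm above the bench. Four identical closed metal pots hang on it at y = +127.5 (pot1), +42.5 (pot2), -42.5 (pot3), -127.5 mm (pot4). A support rail spans x -65 to -35 mm.
- tray: Open catch tray fixed to the rack beyond the hinge line, 150 x 360 mm, walls 50 mm high; origin at the centre of its underside on the bench. Starts empty.
- pot1 (a joint): Tipping angle of pot 1 about the hinge line, rad: 0 upright on its rail, 1.85 tipped over against its stop with the mouth over the tray. Damped (0.04 Nms/rad); let go, it falls back upright below about 0.8 rad and on over to its stop beyond about 1.1 rad. A flap hides the mouth and swings open as it tips; a slug stays in until about 1.2 rad. Pot at rest: x -75 to -15 mm of the hinge, 60 mm wide, 81 to 165 mm above the bench.
- pot1_tab (a point): Middle of the lifting tab on the back of pot 1. Steel plate 40 mm wide, 5 mm thick, 39 mm out from the pot, free below; point at mid-thickness, 17 mm from its free edge, 96 mm behind and 54.5 mm above the hinge line when upright. Axes: the pot's, parallel to the rack's when upright. Lifting here takes 0.6 to 1.2 N for an empty pot (0.16 kg), 2.5 to 4 N with a slug (46 mm round, 48 mm long, 0.6 kg).
- pot2 (a joint): Tipping angle of pot 2 about the hinge line, rad: 0 upright on its rail, 1.85 tipped over against its stop with the mouth over the tray. As pot1.
- pot2_tab (a point): Middle of the lifting tab on the back of pot 2. As on pot1.
- pot3 (a joint): Tipping angle of pot 3 about the hinge line, rad: 0 upright on its rail, 1.85 tipped over against its stop with the mouth over the tray. As pot1.
- pot3_tab (a point): Middle of the lifting tab on the back of pot 3. As on pot1.
- pot4 (a joint): Tipping angle of pot 4 about the hinge line, rad: 0 upright on its rail, 1.85 tipped over against its stop with the mouth over the tray. As pot1.
- pot4_tab (a point): Middle of the lifting tab on the back of pot 4. As on pot1.
- nut_mid (a point): Bystander: steel nut, 30 mm wide, 12 mm high, lying near the tabs' side of the rack; point at its centre.
- sensor_mid (a point): Bystander: black sensor block 22 x 22 x 20 mm on the bench near the tabs' side of the rack; point at its centre.
- mug: Bystander: white mug, 80 mm wide, 90 mm high; origin at its base.
- tape: Bystander: roll of black tape lying flat, 100 mm wide, 25 mm high; origin at its base.
- driver: Bystander: screwdriver lying on the bench; origin at its underside.
- wrench: Bystander: wrench lying on the bench; origin at its underside.
- weight: Bystander: brass cylinder, 40 mm wide, 45 mm high; origin at its base.

How it is judged:
At the end, for the whole second after the job is handed in: Both steel slugs lie in the tray (it bears more than 8.4 N), the two pots that held them are left tipped over (beyond 1.6 rad) and the two empty pots stand upright (below 0.08 rad) (contact force between tray and anything else above 8.4 N and ((value of joint each of pot1, pot2 above 1.6 rad and value of joint each of pot3, pot4 below 0.08 rad) or (value of joint each of pot1, pot3 above 1.6 rad and value of joint each of pot2, pot4 below 0.08 rad) or (value of joint each of pot1, pot4 above 1.6 rad and value of joint each of pot2, pot3 below 0.08 rad) or (value of joint each of pot1, pot4 below 0.08 rad and value of joint each of pot2, pot3 above 1.6 rad) or (value of joint each of pot1, pot3 below 0.08 rad and value of joint each of pot2, pot4 above 1.6 rad) or (value of joint each of pot1, pot2 below 0.08 rad and value of joint each of pot3, pot4 above 1.6 rad))); the robot touches nothing.
It fails at once if three or more pots are tipped over (value of joint each of pot2, pot3, pot4 above 0.9 rad or value of joint each of pot1, pot3, pot4 above 0.9 rad or value of joint each of pot1, pot2, pot4 above 0.9 rad or value of joint each of pot1, pot2, pot3 above 0.9 rad).
It fails at once if a pot that has been tipped over is swung back up ((value of joint pot1 between 1.15 and 1.5 rad and velocity of joint pot1 below -0.1 rad/s) or (value of joint pot2 between 1.15 and 1.5 rad and velocity of joint pot2 below -0.1 rad/s) or (value of joint pot3 between 1.15 and 1.5 rad and velocity of joint pot3 below -0.1 rad/s) or (value of joint pot4 between 1.15 and 1.5 rad and velocity of joint pot4 below -0.1 rad/s)).
It fails at once if a bystander is displaced by more than 30 mm (distance of any of nut_mid, sensor_mid, mug, tape, driver, wrench, weight from where it was at the start of the episode above 0.03 m).
It also fails if it takes over 67 s, if anything falls off the work surface, if the arm or the gripper's body presses on something with over 40 N, if the wrist force passes 120 N, or if a joint passes its speed limit or range.

## Working session

There is one attempt and no reset: what is moved stays moved. The work goes in short steps, Python scripts to look and compute and a shell command to move; the robot and the scene stay as the last step left them, time stands still between calls to the robot, and variables do not carry over. Pictures are saved under pics/ and viewed, about 8 in all and at most 12, crops included, and the job is handed in when it is done.

```bash
mkdir -p pics
cat > h.py <<'E'
import numpy as np, cv2
from station import readout, eyes, ticket
def grab(n):
    c=eyes.calibration(n); p,d=eyes.read_camera(n)
    np.savez(f'{n}.npz',p=p,d=d,**{k:np.array(v) for k,v in c.items()})
    return p,d,c
def cloud(d,c):
    v,u=np.mgrid[:d.shape[0],:d.shape[1]]
    P=np.stack([(u-c['cx'])/c['fx']*d,(v-c['cy'])/c['fy']*d,d],-1)
    return (P-np.array(c['t']))@np.array(c['R'])
E
python3 - <<'E'
from h import *
o=readout.get_obs(); print({k:np.round(v,3).tolist() for k,v in o.items()})
ps=[]
for n in ['scene','top']:
    p,d,c=grab(n); ps.append(p); print(n,np.round(-np.array(c['R']).T@c['t'],3),np.round(c['R'],2).tolist(),c['fx'])
    cv2.imwrite(f'pics/{n}0.png',p[...,::-1])
E
```

```text
{'t': 0.0, 'q': [1.124, 0.478, 0.022, 1.556, -0.012, 1.109, -0.083], 'joint_vel': [-0.001, -0.0, 0.0, -0.002, 0.001, -0.0, -0.001], 'joint_torque': [0.0, -59.645, 1.608, -28.119, 0.012, 0.009, -0.0], 'eef_pos': [0.224, -0.636, 0.23], 'tool_rot': [-0.001, 0.986, 0.169, -0.0], 'contact_force': [-0.729, 0.313, 0.103], 'torque': [0.014, 0.014, 0.031], 'gripper_width': 0.999}
scene [0.861 0.587 1.191] [[-0.9, 0.44, 0.01], [0.37, 0.77, -0.52], [-0.24, -0.47, -0.85]] 420.1317521204649
top [ 0.348 -0.013  1.222] [[-0.04, -1.0, -0.0], [-0.98, 0.04, -0.2], [0.2, -0.0, -0.98]] 445.84979381163146
```

View pics/top0.png

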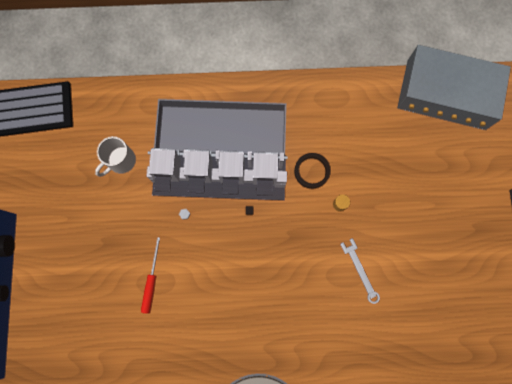

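View pics/scene0.png

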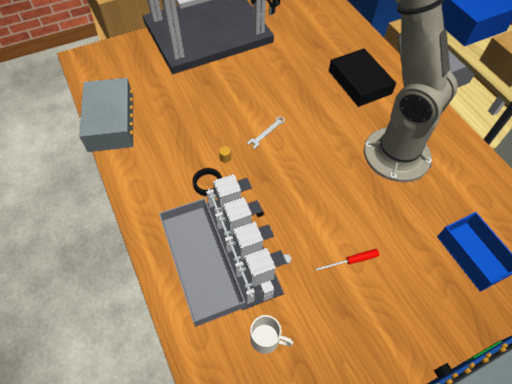

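The top view shows the rack with the tray on the far (+x) side. The pots are at columns 162, 196, 231 and 266 (pot1 to pot4, row about 163). The dark tabs are just below them at row about 186, with the nut at (184,213) and the sensor at (249,210). Next I'll measure the tabs.

Run:
```python
from h import *
L={}
for n in ['top','scene']:
    f=np.load(n+'.npz'); c={k:f[k] for k in ['fx','fy','cx','cy','R','t']}; P=cloud(f['d'],c); L[n]=(f['p'],P)
    ok=(f['d']>0)&(P[...,0]>.3)&(P[...,0]<.8)&(abs(P[...,1])<.45)
    for nm,(a,b) in dict(pottop=(.158,.172),tab=(.134,.150)).items():
        m=(ok&(P[...,2]>a)&(P[...,2]<b)).astype(np.uint8)
        k,lab,st,_=cv2.connectedComponentsWithStats(m)
        for i in range(1,k):
            if st[i,4]>25:
                Q=P[lab==i]; (cx,cy),(w,h),ang=cv2.minAreaRect((Q[:,:2]*1000).astype(np.float32))
                print(n,nm,st[i,4],np.round(np.median(Q,0)*1000),'rect',np.round([cx,cy,w,h,ang],1),'x',np.round(np.percentile(Q[:,0],[3,97])*1000),'y',np.round(np.percentile(Q[:,1],[3,97])*1000))
p,P=L['top']
for nm,(u,v) in dict(nut=(184,213),sens=(249,210)).items(): print(nm,P[v,u].round(3))
# tray edges line: tall wall z ~.05 far edge
m=(P[...,2]>.04)&(P[...,2]<.06)&(P[...,0]>.5)&(P[...,0]<.85)&(abs(P[...,1])<.3)
Q=P[m][:,:2].astype(np.float32)*1000; print('wall',cv2.minAreaRect(Q),len(Q))
```

```text
top pottop 634 [650. 213. 165.] rect [650.7 213.2  60.5  66.7  85.6] x [620. 681.] y [184. 242.]
top pottop 624 [643. 129. 165.] rect [644.4 128.7  60.7  67.1  86. ] x [614. 674.] y [100. 156.]
top pottop 628 [637.  44. 165.] rect [637.5  44.1  60.5  67.   84.7] x [607. 668.] y [16. 73.]
top pottop 622 [630. -41. 165.] rect [630.3 -39.9  58.9  66.3  87.5] x [600. 661.] y [-68. -13.]
top tab 302 [603. 215. 142.] rect [630.8 214.   60.  101.8  86.8] x [581. 658.] y [183. 238.]
top tab 274 [595. 133. 142.] rect [604.4 125.4  63.3  65.3  10.8] x [576. 623.] y [101. 153.]
top tab 263 [587.  47. 142.] rect [587.   48.1  57.6  40.6  85.9] x [569. 606.] y [28. 68.]
top tab 262 [581. -37. 142.] rect [580.6 -36.2  57.2  39.6  85.9] x [561. 600.] y [-56. -18.]
scene pottop 409 [635. -38. 164.] rect [634.5 -39.7  63.6  65.9  85.1] x [605. 666.] y [-68.  -9.]
scene pottop 447 [641.  47. 164.] rect [641.   45.1  63.3  65.4  84.6] x [611. 672.] y [17. 75.]
scene pottop 500 [648. 131. 164.] rect [647.3 129.7  61.3  65.5  85. ] x [617. 678.] y [101. 160.]
scene pottop 545 [655. 216. 164.] rect [653.6
[... 172 characters left out ...]
1. 141.] rect [587.4  49.4  41.   34.   85.1] x [572. 604.] y [31. 68.]
scene tab 59 [646.  74. 142.] rect [644.4  73.4   5.2  62.1  83.5] x [616. 673.] y [70. 77.]
scene tab 157 [594. 135. 141.] rect [593.7 133.5  40.9  32.8  88.2] x [578. 610.] y [115. 153.]
scene tab 49 [650. 159. 142.] rect [647.4 159.5   3.5  59.1  86.3] x [620. 676.] y [157. 162.]
scene tab 174 [600. 219. 141.] rect [600.5 219.4  40.3  32.9  85.5] x [585. 616.] y [200. 238.]
scene tab 49 [659. 244. 142.] rect [656.7 243.9   5.3  64.4  81.9] x [627. 687.] y [239. 247.]
nut [0.544 0.184 0.015]
sens [0.545 0.005 0.022]
wall ((717.25390625, -10.69268798828125), (561.0294189453125, 271.3636474609375), 79.02845001220703) 644
```

```bash
cat > g.py <<'E'
from h import *
import sys
from scipy.spatial.transform import Rotation as Ro
yaw=np.radians(-4.6); X=np.array([np.cos(yaw),np.sin(yaw),0]); Y=np.array([-np.sin(yaw),np.cos(yaw),0]); Z=np.array([0,0,1.])
def hinge(i): return np.array([.6325,-.040,.085])+X*.045+Y*.085*(4-i)
def target(i,tilt,back=0,theta=0,deep=22):
    """pot i, tool tilt deg, back mm along tool, pot angle deg"""
    t=np.radians(tilt); a=np.radians(theta)
    tz=np.sin(t)*X-np.cos(t)*Z; ty=-Y; tx=np.cross(ty,tz)
    rx,rz=-.096,.0545
    r=X*(rx*np.cos(a)+rz*np.sin(a))+Z*(-rx*np.sin(a)+rz*np.cos(a))
    return hinge(i)+r+tz*(deep-back)/1000, np.stack([tx,ty,tz],1)
def delta(p,R):
    o=readout.get_obs(); q=o['tool_rot']; C=Ro.from_quat([q[1],q[2],q[3],q[0]]).as_matrix()
    print('t',round(o['t'],2),'q',np.round(o['q'],2),'pos',np.round(o['eef_pos'],3),'F',np.round(o['contact_force'],2),'T',np.round(o['torque'],2),'w',round(o['gripper_width'],3))
    d=p-o['eef_pos']
    print('shift now-axes mm',np.round(C.T@d*1000,1),' target-axes mm',np.round(R.T@d*1000,1),' turn deg',np.round(Ro.from_matrix(C.T@R).as_rotvec(degrees=True),1))
if __name__=='__main__': delta(*target(*[int(sys.argv[1])]+[float(x) for x in sys.argv[2:]]))
E
python3 g.py 4 30 100; python3 g.py 4 0 120
```

```text
t 0.1 q [ 1.12  0.48  0.02  1.56 -0.01  1.11 -0.08] pos [ 0.224 -0.636  0.23 ] F [-0.53 -0.86  0.73] T [ 0.    0.02 -0.02] w 1.001
shift now-axes mm [ 501.1 -463.1   24.1]  target-axes mm [ 221.5 -627.   154.9]  turn deg [-6.4 29.6 23.4]
t 0.1 q [ 1.12  0.48  0.02  1.56 -0.01  1.11 -0.08] pos [ 0.224 -0.636  0.23 ] F [-0.53 -0.86  0.73] T [ 0.    0.02 -0.02] w 1.001
shift now-axes mm [ 536.7 -447.3   -6.4]  target-axes mm [ 308.2 -627.    -7.1]  turn deg [-0.1  0.  24. ]
```

```bash
python3 -m crank '[{"jaw":75,"x":41,"y":-38},{"jaw":75,"x":42,"y":-38},{"jaw":75,"x":42,"y":-38},{"jaw":75,"x":42,"y":-38},{"jaw":75,"x":42,"y":-38},{"jaw":75,"x":42,"y":-38},{"jaw":75,"x":42,"y":-38},{"jaw":75,"x":42,"y":-38},{"jaw":75,"x":42,"y":-38},{"jaw":75,"x":42,"y":-38},{"jaw":75,"x":42,"y":-38},{"jaw":75,"x":42,"y":-45}]' 40 | tail -3
python3 -m crank '[{"jaw":75,"az":8},{"jaw":75,"az":8},{"jaw":75,"az":8},{"jaw":75,"ay":10},{"jaw":75,"ay":10},{"jaw":75,"ay":10},{"jaw":75}]' >/dev/null
python3 g.py 4 30 100
```

```text
t 0.1 q [ 1.12  0.48  0.02  1.56 -0.01  1.11 -0.08] pos [ 0.224 -0.636  0.23 ] F [-0.53 -0.86  0.73] T [ 0.    0.02 -0.02] w 1.001
shift now-axes mm [ 501.1 -463.1   24.1]  target-axes mm [ 221.5 -627.   154.9]  turn deg [-6.4 29.6 23.4]schema error: expected keys jaw, x, y, z, ax, ay, az
schema error: expected keys jaw, x, y, z, ax, ay, az
```

```bash
python3 -m crank '[{"jaw":75,"x":41,"y":-38,"z":0,"ax":0,"ay":0,"az":0},{"jaw":75,"x":42,"y":-38,"z":0,"ax":0,"ay":0,"az":0},{"jaw":75,"x":42,"y":-38,"z":0,"ax":0,"ay":0,"az":0},{"jaw":75,"x":42,"y":-38,"z":0,"ax":0,"ay":0,"az":0},{"jaw":75,"x":42,"y":-38,"z":0,"ax":0,"ay":0,"az":0},{"jaw":75,"x":42,"y":-38,"z":0,"ax":0,"ay":0,"az":0},{"jaw":75,"x":42,"y":-38,"z":0,"ax":0,"ay":0,"az":0},{"jaw":75,"x":42,"y":-38,"z":0,"ax":0,"ay":0,"az":0},{"jaw":75,"x":42,"y":-38,"z":0,"ax":0,"ay":0,"az":0},{"jaw":75,"x":42,"y":-38,"z":0,"ax":0,"ay":0,"az":0},{"jaw":75,"x":42,"y":-38,"z":0,"ax":0,"ay":0,"az":0},{"jaw":75,"x":42,"y":-45,"z":0,"ax":0,"ay":0,"az":0}]' 40 | tail -3
python3 -m crank '[{"jaw":75,"x":0,"y":0,"z":0,"ax":0,"ay":0,"az":8},{"jaw":75,"x":0,"y":0,"z":0,"ax":0,"ay":0,"az":8},{"jaw":75,"x":0,"y":0,"z":0,"ax":0,"ay":0,"az":8},{"jaw":75,"x":0,"y":0,"z":0,"ax":0,"ay":10,"az":0},{"jaw":75,"x":0,"y":0,"z":0,"ax":0,"ay":10,"az":0},{"jaw":75,"x":0,"y":0,"z":0,"ax":0,"ay":10,"az":0},{"jaw":75,"x":0,"y":0,"z":0,"ax":0,"ay":0,"az":0}]' >/dev/null
python3 g.py 4 30 100
```

```text
tool_rot: [0.0, 0.986, 0.168, -0.0]
contact_force: [0.6, -1.6, 0.7]
gripper_width: 0.752
t 2.48 q [ 0.13  0.06 -0.25  2.25  0.33  0.35 -2.05] pos [ 0.54  -0.033  0.228] F [-0.25  0.48  0.28] T [0.04 0.46 0.03] w 0.753
shift now-axes mm [-8.2 -0.6 19.8]  target-axes mm [-8.3 -0.6 19.8]  turn deg [0.1 0.3 0.1]
```

```bash
python3 -m crank '[{"jaw":75,"x":-8,"y":-0.6,"z":20,"ax":0,"ay":0,"az":0},{"jaw":75,"x":0,"y":0,"z":30,"ax":0,"ay":0,"az":0},{"jaw":75,"x":0,"y":0,"z":25,"ax":0,"ay":0,"az":0},{"jaw":75,"x":0,"y":0,"z":25,"ax":0,"ay":0,"az":0},{"jaw":75,"x":0,"y":0,"z":20,"ax":0,"ay":0,"az":0},{"jaw":75,"x":0,"y":0,"z":0,"ax":0,"ay":0,"az":0}]' 40 >/dev/null
python3 - <<'E'
from h import *
p,d,c=grab('wrist'); cv2.imwrite('pics/w1.png',p[...,::-1])
E
python3 g.py 4 30
```

```text
t 3.27 q [ 0.11  0.33 -0.23  2.22  1.14  0.18 -2.83] pos [ 0.599 -0.037  0.123] F [-0.04  0.56  0.06] T [0.04 0.51 0.01] w 0.748
shift now-axes mm [-6.6  0.2 -0.7]  target-axes mm [-6.6  0.1 -0.7]  turn deg [ 0.1  0.  -0. ]
```

View pics/w1.png

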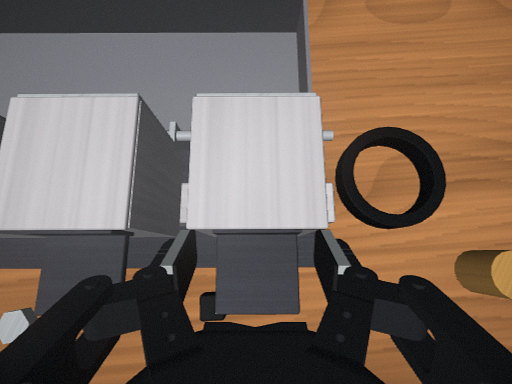

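The wrist view shows pot4's tab (217–298, 235–312) centred between the fingers, with clearance on both sides. Joints 6 and 7 are near their limits, so I'll reduce the tilt to about 12 degrees before gripping.

```bash
python3 -m crank '[{"jaw":75,"x":-6,"y":0,"z":0,"ax":0,"ay":-6,"az":0},{"jaw":75,"x":-5,"y":0,"z":0,"ax":0,"ay":-6,"az":0},{"jaw":75,"x":-3,"y":0,"z":0,"ax":0,"ay":-6,"az":0},{"jaw":75,"x":0,"y":0,"z":0,"ax":0,"ay":0,"az":0}]' 40 >/dev/null
python3 g.py 4 12
```

```text
t 3.77 q [ 0.4   0.43 -0.57  2.03  0.55  0.56 -2.2 ] pos [ 0.592 -0.04   0.12 ] F [-0.75 -0.51  0.48] T [ 0.04  0.24 -0.03] w 0.75
shift now-axes mm [-6.  -2.8  0.3]  target-axes mm [-6.  -2.9  0.7]  turn deg [ 0.6 -2.8 -0.4]
```

```bash
python3 -m crank '[{"jaw":75,"x":-6,"y":-2.9,"z":0,"ax":0.6,"ay":-2.8,"az":-0.4},{"jaw":75,"x":0,"y":0,"z":0,"ax":0,"ay":0,"az":0}]' 30 >/dev/null
python3 g.py 4 12
python3 -m crank '[{"jaw":30,"x":0,"y":0,"z":0,"ax":0,"ay":0,"az":0},{"jaw":30,"x":0,"y":0,"z":0,"ax":0,"ay":0,"az":0},{"jaw":30,"x":0,"y":0,"z":0,"ax":0,"ay":0,"az":0},{"jaw":30,"x":0,"y":0,"z":0,"ax":0,"ay":0,"az":0}]' 30 >/dev/null
python3 g.py 4 12; python3 g.py 4 6 0 6
```

```text
t 4.03 q [ 0.42  0.44 -0.59  2.01  0.51  0.61 -2.15] pos [ 0.584 -0.036  0.117] F [ 0.82 -0.5  -0.12] T [0.05 0.2  0.05] w 0.747
shift now-axes mm [ 2.4  0.  -0.6]  target-axes mm [ 2.4  0.  -0.6]  turn deg [0.1 0.  0.2]
t 4.53 q [ 0.42  0.44 -0.6   2.01  0.51  0.61 -2.15] pos [ 0.584 -0.037  0.117] F [-3.4  -2.34  6.39] T [-0.57  0.77 -0.05] w 0.457
shift now-axes mm [ 2.7 -0.8 -0.4]  target-axes mm [ 2.7 -0.8 -0.4]  turn deg [0.2 0.1 0.2]
t 4.53 q [ 0.42  0.44 -0.6   2.01  0.51  0.61 -2.15] pos [ 0.584 -0.037  0.117] F [-3.4  -2.34  6.39] T [-0.57  0.77 -0.05] w 0.457
shift now-axes mm [ 8.5 -0.8 -8.8]  target-axes mm [ 7.5 -0.8 -9.6]  turn deg [ 0.2 -5.9  0.2]
```

```bash
python3 -m crank '[{"jaw":30,"x":2.9,"y":0,"z":-4.2,"ax":0,"ay":-3,"az":0},{"jaw":30,"x":2.9,"y":0,"z":-4.2,"ax":0,"ay":-3,"az":0},{"jaw":30,"x":2.9,"y":0,"z":-4.2,"ax":0,"ay":-3,"az":0},{"jaw":30,"x":0,"y":0,"z":0,"ax":0,"ay":0,"az":0},{"jaw":30,"x":0,"y":0,"z":0,"ax":0,"ay":0,"az":0},{"jaw":30,"x":0,"y":0,"z":0,"ax":0,"ay":0,"az":0},{"jaw":30,"x":0,"y":0,"z":0,"ax":0,"ay":0,"az":0}]' 30 >/dev/null
cat > wt.py <<'E'
from g import *
import sys
i=int(sys.argv[1]); F=[];T=[]
for k in range(6):
    o=readout.get_obs(); F.append(o['contact_force']); T.append(o['torque'])
    eyes.read_camera('wrist')
F=np.mean(F,0);T=np.mean(T,0)
r=np.array(o['eef_pos'])-hinge(i)
M=np.cross(r,F)@Y; print('F',F.round(2),'T',T.round(3),'T.Y',round(T@Y,3),'rxF.Y',M.round(3),'-> lift N (F only)',round(-M/.11,2),'with T',round(-(M+T@Y)/.11,2),'r',(r@X).round(3),r[2].round(3))
E
python3 wt.py 4; python3 g.py 4 3 0 9
```

```text
F [-6.93 -1.78  3.55] T [-0.408  1.185  0.074] T.Y 1.148 rxF.Y 0.013 -> lift N (F only) -0.12 with T -10.56 r -0.089 0.045
t 5.7 q [ 0.44  0.51 -0.63  1.86  0.41  0.86 -2.04] pos [ 0.588 -0.037  0.13 ] F [-6.58 -2.41  3.16] T [-0.47  1.18  0.11] w 0.455
shift now-axes mm [ 4.1 -0.8 -1.9]  target-axes mm [ 4.1 -0.8 -1.9]  turn deg [0.2 0.3 0.2]
```

```bash
python3 -m crank '[{"jaw":30,"x":4,"y":0.8,"z":-2,"ax":0,"ay":0,"az":0},{"jaw":30,"x":0,"y":0,"z":0,"ax":0,"ay":0,"az":0},{"jaw":30,"x":0,"y":0,"z":0,"ax":0,"ay":0,"az":0},{"jaw":30,"x":0,"y":0,"z":0,"ax":0,"ay":0,"az":0}]' 30 >/dev/null
python3 wt.py 4; python3 g.py 4 3 0 9;python3 - <<'E'
from h import *
f=[grab(n)[0] for n in ('wrist','scene')]
cv2.imwrite('pics/w2.png',np.hstack([f[0][150:,80:450],cv2.resize(f[1][150:330,150:330],(370,234))])[...,::-1])
E
```

```text
F [-14.4    0.28   8.61] T [0.02  2.796 0.05 ] T.Y 2.789 rxF.Y 0.086 -> lift N (F only) -0.78 with T -26.14 r -0.088 0.047
t 6.5 q [ 0.44  0.51 -0.63  1.85  0.41  0.87 -2.04] pos [ 0.59  -0.037  0.132] F [-14.01   0.29   8.64] T [0.01 2.76 0.05] w 0.458
shift now-axes mm [ 2.6 -0.8 -0.3]  target-axes mm [ 2.6 -0.8 -0.2]  turn deg [0.2 0.6 0.2]
```

View pics/w2.png

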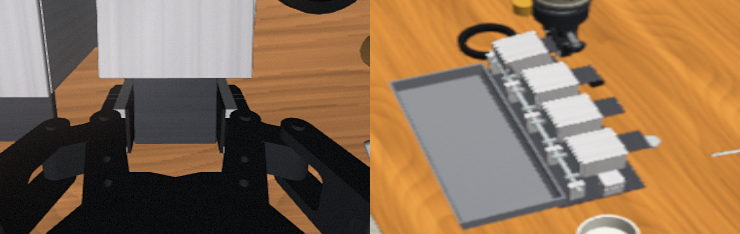

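```bash
python3 -m crank '[{"jaw":30,"x":-4.4,"y":0,"z":-2.3,"ax":0,"ay":0,"az":0},{"jaw":30,"x":0,"y":0,"z":0,"ax":0,"ay":0,"az":0},{"jaw":30,"x":0,"y":0,"z":0,"ax":0,"ay":0,"az":0},{"jaw":30,"x":0,"y":0,"z":0,"ax":0,"ay":0,"az":0}]' 30 >/dev/null
python3 wt.py 4; python3 g.py 4 3 0 9
```

```text
F [  8.17   0.12 -11.7 ] T [-0.115 -1.243  0.002] T.Y -1.248 rxF.Y -0.611 -> lift N (F only) 5.55 with T 16.9 r -0.086 0.049
t 7.4 q [ 0.44  0.5  -0.64  1.85  0.41  0.86 -2.04] pos [ 0.591 -0.037  0.134] F [  7.97   0.06 -10.92] T [-0.09 -1.25 -0.01] w 0.457
shift now-axes mm [ 1.  -0.8  2.2]  target-axes mm [ 1.  -0.8  2.2]  turn deg [ 0.  -0.1  0.1]
```

```bash
python3 -m crank '[{"jaw":30,"x":2,"y":0,"z":1.1,"ax":0,"ay":0,"az":0},{"jaw":30,"x":0,"y":0,"z":0,"ax":0,"ay":0,"az":0},{"jaw":30,"x":0,"y":0,"z":0,"ax":0,"ay":0,"az":0},{"jaw":30,"x":0,"y":0,"z":0,"ax":0,"ay":0,"az":0}]' 30 >/dev/null
python3 wt.py 4; python3 g.py 4 3 0 9
```

```text
F [-4.98  0.7   0.05] T [ 0.016  1.267 -0.03 ] T.Y 1.264 rxF.Y -0.24 -> lift N (F only) 2.18 with T -9.31 r -0.086 0.049
t 8.2 q [ 0.44  0.51 -0.64  1.85  0.41  0.86 -2.04] pos [ 0.591 -0.038  0.134] F [-5.6   0.29 -0.42] T [-0.    1.2  -0.04] w 0.46
shift now-axes mm [ 1.1 -0.8  1.8]  target-axes mm [ 1.1 -0.8  1.8]  turn deg [0.1 0.2 0.2]
```

The fixed grip mixes radial constraint force and pad friction into the reading, so the weight isn't clear. I'll set the pot down, turn the wrist half a turn and tilt the tool. Then the shut fingers can lift the tab's free edge from below, and nothing is clamped.

```bash
python3 -m crank '[{"jaw":30,"x":-3,"y":0,"z":4.6,"ax":0,"ay":3,"az":0},{"jaw":30,"x":-3,"y":0,"z":4.6,"ax":0,"ay":3,"az":0},{"jaw":30,"x":-3,"y":0,"z":4.6,"ax":0,"ay":3,"az":0},{"jaw":75,"x":0,"y":0,"z":0,"ax":0,"ay":0,"az":0},{"jaw":75,"x":0,"y":0,"z":0,"ax":0,"ay":0,"az":0},{"jaw":75,"x":0,"y":0,"z":0,"ax":0,"ay":0,"az":0},{"jaw":75,"x":0,"y":0,"z":-40,"ax":0,"ay":0,"az":0},{"jaw":75,"x":0,"y":0,"z":-50,"ax":0,"ay":0,"az":0},{"jaw":75,"x":-30,"y":0,"z":-40,"ax":0,"ay":0,"az":0}]' 30 >/dev/null
python3 g.py 4 12 120
python3 -m crank '[{"jaw":0,"x":0,"y":0,"z":0,"ax":0,"ay":0,"az":-10.5},{"jaw":0,"x":0,"y":0,"z":0,"ax":0,"ay":0,"az":-10.5},{"jaw":0,"x":0,"y":0,"z":0,"ax":0,"ay":0,"az":-10.5},{"jaw":0,"x":0,"y":0,"z":0,"ax":0,"ay":0,"az":-10.5},{"jaw":0,"x":0,"y":0,"z":0,"ax":0,"ay":0,"az":-10.5},{"jaw":0,"x":0,"y":0,"z":0,"ax":0,"ay":0,"az":-10.5},{"jaw":0,"x":0,"y":0,"z":0,"ax":0,"ay":0,"az":-10.5},{"jaw":0,"x":0,"y":0,"z":0,"ax":0,"ay":0,"az":-10.5},{"jaw":0,"x":0,"y":0,"z":0,"ax":0,"ay":0,"az":-10.5},{"jaw":0,"x":0,"y":0,"z":0,"ax":0,"ay":0,"az":-10.5},{"jaw":0,"x":0,"y":0,"z":0,"ax":0,"ay":0,"az":-10.5},{"jaw":0,"x":0,"y":0,"z":0,"ax":0,"ay":0,"az":-10.5}]' >/dev/null
python3 g.py 4 12 120
```

```text
t 9.32 q [ 0.6   0.19 -0.75  2.    0.24  0.81 -1.92] pos [ 0.531 -0.032  0.243] F [-0.52 -0.01  0.53] T [-0.    0.23  0.02] w 0.756
shift now-axes mm [28.2 -0.  14.1]  target-axes mm [28.2 -0.1 14. ]  turn deg [-0.  -0.1  0.1]
t 10.82 q [ 0.93  0.31 -1.16  1.99  0.45  0.87  0.11] pos [ 0.529 -0.032  0.241] F [-0.06 -0.15 -0.2 ] T [-0.01  0.24 -0.02] w -0.0
shift now-axes mm [-17.4  24.7  12. ]  target-axes mm [30.2 -0.7 12. ]  turn deg [-0.000e+00  1.000e-01  1.265e+02]
```

```bash
sed -i "s/tz=np.sin(t)\*X-np.cos(t)\*Z; ty=-Y;/tz=np.sin(t)*X-np.cos(t)*Z; ty=Y;/" g.py
python3 -m crank '[{"jaw":0,"x":0,"y":0,"z":0,"ax":0,"ay":0,"az":-10.5},{"jaw":0,"x":0,"y":0,"z":0,"ax":0,"ay":0,"az":-10.5},{"jaw":0,"x":0,"y":0,"z":0,"ax":0,"ay":0,"az":-10.5},{"jaw":0,"x":0,"y":0,"z":0,"ax":0,"ay":0,"az":-10.5},{"jaw":0,"x":0,"y":0,"z":0,"ax":0,"ay":0,"az":-10.5},{"jaw":0,"x":0,"y":0,"z":0,"ax":0,"ay":-8,"az":0},{"jaw":0,"x":0,"y":0,"z":0,"ax":0,"ay":-8,"az":0},{"jaw":0,"x":0,"y":0,"z":0,"ax":0,"ay":-8,"az":0},{"jaw":0,"x":0,"y":0,"z":0,"ax":0,"ay":0,"az":0}]' >/dev/null
python3 g.py 4 36 120
```

```text
t 11.95 q [ 1.13  0.09 -1.27  2.29  0.8   0.29  0.64] pos [ 0.527 -0.033  0.239] F [0.6  0.67 0.15] T [0.08 0.61 0.  ] w 0.002
shift now-axes mm [13.9  1.7 15.2]  target-axes mm [14.   1.7 15.1]  turn deg [-0.9 -0.2 -1. ]
```

```bash
python3 -m crank '[{"jaw":0,"x":14,"y":0,"z":18,"ax":0,"ay":-8,"az":0},{"jaw":0,"x":10,"y":0,"z":15,"ax":0,"ay":-8,"az":0},{"jaw":0,"x":0,"y":0,"z":0,"ax":0,"ay":-8,"az":0},{"jaw":0,"x":0,"y":0,"z":0,"ax":0,"ay":0,"az":0}]' >/dev/null
python3 g.py 4 60 40 0
```

```text
t 12.45 q [ 1.1   0.16 -1.29  2.39  1.61  0.39 -0.16] pos [ 0.523 -0.057  0.219] F [ 0.02  0.29 -0.44] T [ 0.2   0.75 -0.04] w -0.001
shift now-axes mm [15.9 33.  77.2]  target-axes mm [39.9 26.  71. ]  turn deg [ -5.3 -18.3   0.2]
```

```bash
python3 -m crank '[{"jaw":0,"x":20,"y":12,"z":20,"ax":0,"ay":0,"az":0},{"jaw":0,"x":20,"y":12,"z":15,"ax":-2,"ay":-5,"az":0},{"jaw":0,"x":10,"y":9,"z":0,"ax":-2,"ay":-5,"az":0},{"jaw":0,"x":0,"y":0,"z":0,"ax":-1,"ay":-5,"az":0},{"jaw":0,"x":0,"y":0,"z":0,"ax":0,"ay":0,"az":0}]' >/dev/null
python3 g.py 4 60 40 0
```

```text
t 13.07 q [ 0.99  0.68 -1.41  2.43  2.16  0.93 -0.46] pos [ 0.579 -0.03   0.179] F [ 0.04  0.04 -0.16] T [0.11 0.89 0.02] w 0.0
shift now-axes mm [32.  -5.6  8.8]  target-axes mm [32.8 -5.8  4.2]  turn deg [-1.2 -7.9  0.2]
```

```bash
python3 -m crank '[{"jaw":0,"x":0,"y":-3,"z":-12,"ax":0,"ay":4,"az":0},{"jaw":0,"x":20,"y":-3,"z":-5,"ax":-1,"ay":4,"az":0},{"jaw":0,"x":25,"y":0,"z":0,"ax":0,"ay":0,"az":0},{"jaw":0,"x":15,"y":0,"z":0,"ax":0,"ay":0,"az":0},{"jaw":0,"x":0,"y":0,"z":0,"ax":0,"ay":0,"az":0}]' >/dev/null
python3 g.py 4 45 40 0
```

```text
t 13.7 q [ 1.04  0.61 -1.41  2.43  1.97  0.77 -0.34] pos [ 0.542 -0.031  0.154] F [0.89 0.53 0.38] T [0.16 0.76 0.01] w 0.001
shift now-axes mm [-18.2  -2.1  20.5]  target-axes mm [-17.7  -2.2  20.9]  turn deg [-0.1 -1.5  0.1]
```

```bash
python3 -m crank '[{"jaw":0,"x":11,"y":-2,"z":0,"ax":0,"ay":-1,"az":0},{"jaw":0,"x":0,"y":0,"z":15,"ax":0,"ay":0,"az":0},{"jaw":0,"x":0,"y":0,"z":15,"ax":0,"ay":0,"az":0},{"jaw":0,"x":0,"y":0,"z":12,"ax":0,"ay":0,"az":0},{"jaw":0,"x":0,"y":0,"z":0,"ax":0,"ay":0,"az":0}]' >/dev/null
python3 g.py 4 45 22 0
python3 - <<'E'
from h import *
p,d,c=grab('wrist'); p2=grab('scene')[0]
cv2.imwrite('pics/w3.png',np.hstack([cv2.resize(p,(400,300)),cv2.resize(p2[130:310,170:410],(400,300))])[...,::-1])
E
```

```text
t 14.32 q [ 0.95  0.75 -1.31  2.39  2.09  0.86 -0.35] pos [ 0.574 -0.035  0.119] F [-0.02  0.37 -2.59] T [0.14 1.16 0.03] w 0.002
shift now-axes mm [-19.9  -0.5  -9.3]  target-axes mm [-20.1  -0.5  -8.9]  turn deg [-0.1 -1.1  0.1]
```

View pics/w3.png

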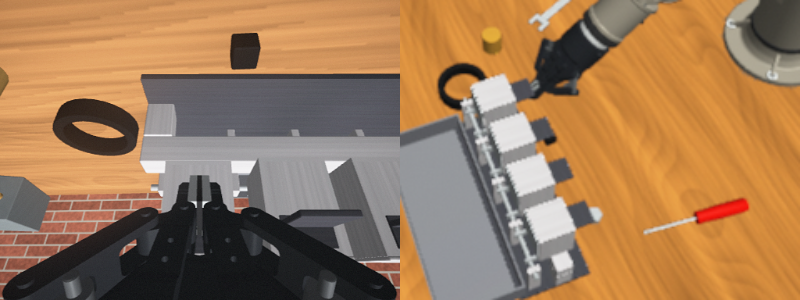

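The shut fingers are under pot4's tab, at (200,200) in the wrist half of the picture, and Fz has already dropped. Now I'll lift a little and weigh.

```bash
python3 wt.py 4; python3 -m crank '[{"jaw":0,"x":-5,"y":0,"z":0,"ax":0,"ay":0,"az":0},{"jaw":0,"x":-5,"y":0,"z":0,"ax":0,"ay":0,"az":0},{"jaw":0,"x":0,"y":0,"z":0,"ax":0,"ay":0,"az":0},{"jaw":0,"x":0,"y":0,"z":0,"ax":0,"ay":0,"az":0}]' >/dev/null
python3 wt.py 4
python3 -m crank '[{"jaw":0,"x":-5,"y":0,"z":0,"ax":0,"ay":0,"az":0},{"jaw":0,"x":-5,"y":0,"z":0,"ax":0,"ay":0,"az":0},{"jaw":0,"x":0,"y":0,"z":0,"ax":0,"ay":0,"az":0},{"jaw":0,"x":0,"y":0,"z":0,"ax":0,"ay":0,"az":0}]' >/dev/null
python3 wt.py 4;python3 g.py 4 45 22 0
```

```text
F [-0.78  0.6  -2.66] T [0.196 1.16  0.094] T.Y 1.172 rxF.Y -0.305 -> lift N (F only) 2.77 with T -7.88 r -0.103 0.036
F [-2.18  0.33 -1.77] T [0.141 1.236 0.034] T.Y 1.243 rxF.Y -0.263 -> lift N (F only) 2.39 with T -8.91 r -0.096 0.042
F [-1.33  0.7  -1.5 ] T [0.172 1.164 0.055] T.Y 1.174 rxF.Y -0.202 -> lift N (F only) 1.83 with T -8.83 r -0.089 0.049
t 16.32 q [ 0.96  0.72 -1.32  2.35  2.04  0.82 -0.31] pos [ 0.589 -0.036  0.134] F [-1.98  0.42 -2.37] T [0.15 1.21 0.1 ] w -0.001
shift now-axes mm [ 1.2 -0.4 -8.7]  target-axes mm [ 1.1 -0.4 -8.7]  turn deg [-0.2 -0.9  0.1]
```

Pot4 takes about 2.4–2.8 N, both from force and from the torque change (+0.42 Nm), so it is loaded. I'll swing it over along its arc.

```bash
python3 -m crank '[{"jaw":0,"x":-14,"y":0,"z":-3,"ax":0,"ay":8,"az":0},{"jaw":0,"x":-14,"y":0,"z":-3,"ax":0,"ay":8,"az":0},{"jaw":0,"x":-14,"y":0,"z":-3,"ax":0,"ay":8,"az":0},{"jaw":0,"x":0,"y":0,"z":0,"ax":0,"ay":0,"az":0}]' >/dev/null
python3 wt.py 4; python3 g.py 4 21 22 34
python3 - <<'E'
from h import *
p2=grab('scene')[0]
cv2.imwrite('pics/s4.png',cv2.resize(p2[130:310,170:410],(480,360))[...,::-1])
E
```

```text
F [-1.88  0.99  0.18] T [0.17  0.723 0.04 ] T.Y 0.734 rxF.Y -0.117 -> lift N (F only) 1.07 with T -5.61 r -0.071 0.067
t 17.12 q [ 0.89  0.61 -1.23  2.08  1.22  0.75  0.42] pos [ 0.606 -0.046  0.152] F [-2.2   1.48 -0.07] T [0.2  0.75 0.09] w 0.0
shift now-axes mm [-33.1   6.9 -20.1]  target-axes mm [-31.5   7.6 -22.2]  turn deg [-1.8  4.2  0.2]
```

View pics/s4.png

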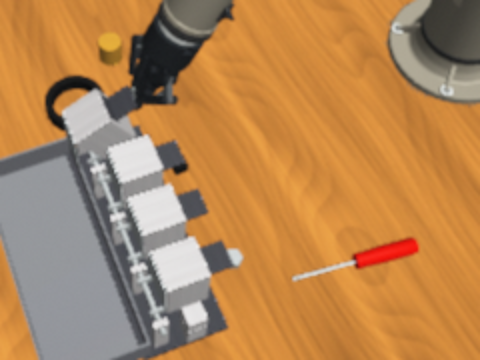

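Pot4 is tilting, at (90,115) in the crop, and still leans on the fingers. The arm lagged on those rows, so I'll use slower ones.

```bash
python3 -m crank '[{"jaw":0,"x":-8.5,"y":1,"z":-3,"ax":-0.5,"ay":4.5,"az":0},{"jaw":0,"x":-8.5,"y":1,"z":-3,"ax":-0.5,"ay":4.5,"az":0},{"jaw":0,"x":-8.5,"y":1,"z":-3,"ax":-0.5,"ay":4.5,"az":0},{"jaw":0,"x":-8.5,"y":1,"z":-3,"ax":0,"ay":4.5,"az":0},{"jaw":0,"x":-8.5,"y":1,"z":-3,"ax":0,"ay":4.5,"az":0},{"jaw":0,"x":-8.5,"y":1,"z":-3,"ax":0,"ay":4.5,"az":0}]' >/dev/null
python3 wt.py 4; python3 g.py 4 -6 22 60
```

```text
F [ 0.33 -0.19  0.1 ] T [-0.007 -0.044  0.005] T.Y -0.045 rxF.Y 0.036 -> lift N (F only) -0.32 with T 0.08 r -0.025 0.097
t 18.23 q [ 0.72  0.83 -1.22  1.58  0.79  1.34  0.87] pos [ 0.652 -0.043  0.182] F [-0.24 -0.09  0.52] T [-0.02 -0.    0.02] w 0.003
shift now-axes mm [-23.9   1.4 -14. ]  target-axes mm [-22.8   1.4 -15.7]  turn deg [-0.3  4.3 -0.1]
```

```bash
cat > look.py <<'E'
from h import *
import sys
p2=grab('scene')[0]; p=grab('top')[0]
cv2.imwrite(f'pics/{sys.argv[1]}.png',np.hstack([cv2.resize(p2[130:310,150:410],(400,300)),cv2.resize(p[80:240,120:350],(400,300))])[...,::-1])
E
python3 look.py s5
```

```text
(no output)
```

View pics/s5.png

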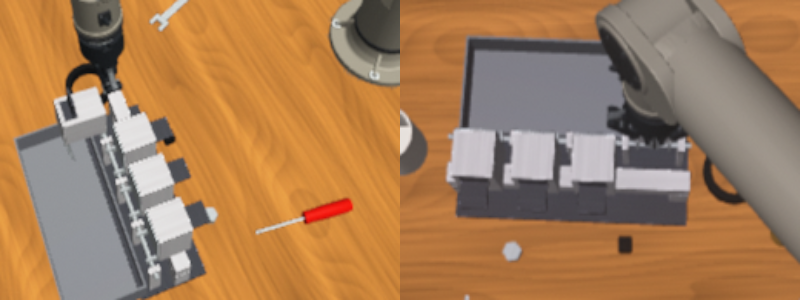

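Pot4 is tipped over: in the scene half its body lies at (80,115) over the tray edge. The other three stand. Next is pot3.

```bash
sed -i 's/theta=0,deep=22):/theta=0,off=0,deep=22):/; s#+tz\*(deep-back)/1000,#+tz*(deep-back)/1000+tx*off/1000,#' g.py
python3 -m crank '[{"jaw":0,"x":35,"y":0,"z":-10,"ax":0,"ay":0,"az":0},{"jaw":0,"x":35,"y":5,"z":-5,"ax":0,"ay":0,"az":0},{"jaw":0,"x":25,"y":20,"z":0,"ax":0,"ay":-5,"az":0},{"jaw":0,"x":5,"y":20,"z":0,"ax":0,"ay":-7,"az":0},{"jaw":0,"x":5,"y":20,"z":0,"ax":0,"ay":-7,"az":0},{"jaw":0,"x":0,"y":20,"z":0,"ax":0,"ay":-7,"az":0},{"jaw":0,"x":0,"y":0,"z":0,"ax":0,"ay":-7,"az":0},{"jaw":0,"x":0,"y":0,"z":0,"ax":0,"ay":-7,"az":0},{"jaw":0,"x":0,"y":0,"z":0,"ax":0,"ay":-6,"az":0},{"jaw":0,"x":0,"y":0,"z":0,"ax":0,"ay":0,"az":0}]' >/dev/null
python3 g.py 3 45 57 0 30
```

```text
t 19.57 q [ 0.66  0.29 -1.14  2.35  1.69  0.57 -0.37] pos [0.555 0.048 0.197] F [ 0.18  0.54 -0.62] T [0.04 0.76 0.01] w 0.0
shift now-axes mm [45.6  3.9 31.9]  target-axes mm [47.1  3.2 29.7]  turn deg [-0.7 -2.7  0.3]
```

```bash
python3 -m crank '[{"jaw":0,"x":23,"y":4,"z":0,"ax":-0.7,"ay":-2.7,"az":0.3},{"jaw":0,"x":25,"y":0,"z":5,"ax":0,"ay":0,"az":0},{"jaw":0,"x":0,"y":0,"z":25,"ax":0,"ay":0,"az":0},{"jaw":0,"x":0,"y":0,"z":0,"ax":0,"ay":0,"az":0}]' >/dev/null
python3 wt.py 3;python3 g.py 3 45 22 0 32
```

```text
F [-0.19  0.45 -0.12] T [0.051 0.728 0.003] T.Y 0.73 rxF.Y -0.03 -> lift N (F only) 0.28 with T -6.36 r -0.132 0.063
t 20.38 q [ 0.7   0.6  -1.31  2.41  1.94  0.92 -0.52] pos [0.553 0.055 0.148] F [-0.38 -0.98  0.71] T [0.02 0.7  0.01] w -0.001
shift now-axes mm [12.4 -3.5 31.7]  target-axes mm [12.6 -3.7 31.6]  turn deg [-0.2 -0.3  0.1]
```

```bash
python3 -m crank '[{"jaw":0,"x":14,"y":-3.5,"z":0,"ax":0,"ay":0,"az":0},{"jaw":0,"x":0,"y":0,"z":12,"ax":0,"ay":0,"az":0},{"jaw":0,"x":0,"y":0,"z":15,"ax":0,"ay":0,"az":0},{"jaw":0,"x":0,"y":0,"z":0,"ax":0,"ay":0,"az":0}]' >/dev/null
python3 wt.py 3;python3 g.py 3 45 22 0 10
python3 -m crank '[{"jaw":0,"x":-6,"y":0,"z":0,"ax":0,"ay":0,"az":0},{"jaw":0,"x":-6,"y":0,"z":0,"ax":0,"ay":0,"az":0},{"jaw":0,"x":-6,"y":0,"z":0,"ax":0,"ay":0,"az":0},{"jaw":0,"x":0,"y":0,"z":0,"ax":0,"ay":0,"az":0},{"jaw":0,"x":0,"y":0,"z":0,"ax":0,"ay":0,"az":0}]' >/dev/null
python3 wt.py 3;python3 g.py 3 45 22 0 10
```

```text
F [-0.   -0.14  0.11] T [ 0.066  0.757 -0.004] T.Y 0.76 rxF.Y 0.013 -> lift N (F only) -0.12 with T -7.03 r -0.122 0.034
t 21.18 q [ 0.7   0.75 -1.32  2.41  2.02  1.04 -0.51] pos [0.562 0.052 0.119] F [-0.68 -0.24  0.49] T [ 0.08  0.68 -0.02] w 0.001
shift now-axes mm [-23.2  -0.8   3.7]  target-axes mm [-23.1  -0.8   3.9]  turn deg [-0.2 -0.4  0. ]
F [-4.19  0.33 -0.38] T [0.106 1.425 0.023] T.Y 1.429 rxF.Y -0.234 -> lift N (F only) 2.13 with T -10.86 r -0.11 0.046
t 22.1 q [ 0.71  0.73 -1.32  2.38  1.99  1.   -0.46] pos [0.575 0.051 0.131] F [-3.94  0.38  0.33] T [ 0.12  1.51 -0.01] w -0.0
shift now-axes mm [-5.8 -0.7  3.4]  target-axes mm [-5.7 -0.7  3.5]  turn deg [-0.2 -0.5 -0. ]
```

```bash
python3 -m crank '[{"jaw":0,"x":16,"y":0,"z":0,"ax":0,"ay":0,"az":0},{"jaw":0,"x":0,"y":0,"z":14,"ax":0,"ay":0,"az":0},{"jaw":0,"x":-7,"y":0,"z":0,"ax":0,"ay":0,"az":0},{"jaw":0,"x":-7,"y":0,"z":0,"ax":0,"ay":0,"az":0},{"jaw":0,"x":-7,"y":0,"z":0,"ax":0,"ay":0,"az":0},{"jaw":0,"x":-7,"y":0,"z":0,"ax":0,"ay":0,"az":0},{"jaw":0,"x":0,"y":0,"z":0,"ax":0,"ay":0,"az":0},{"jaw":0,"x":0,"y":0,"z":0,"ax":0,"ay":0,"az":0}]' >/dev/null
python3 wt.py 3;python3 g.py 3 45 22 0 10
```

```text
F [-1.47  1.1  -1.77] T [0.185 1.18  0.094] T.Y 1.191 rxF.Y -0.23 -> lift N (F only) 2.09 with T -8.74 r -0.091 0.044
t 23.4 q [ 0.7   0.74 -1.3   2.34  1.99  0.98 -0.44] pos [0.593 0.049 0.129] F [-1.3   0.14 -2.71] T [0.18 1.18 0.09] w 0.001
shift now-axes mm [  6.4  -0.7 -10.6]  target-axes mm [  6.3  -0.7 -10.7]  turn deg [-0.2 -0.5 -0. ]
```

Pot3 reads the same as pot4: about 2.3 N and +0.46 Nm. Before tipping it, I'll check that pot4 really dropped a slug.

```bash
python3 look.py s6
```

```text
(no output)
```

View pics/s6.png

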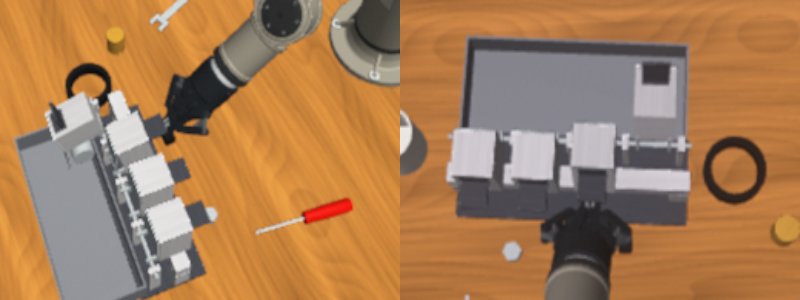

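The scene half shows a cylindrical slug at (85,152) in the tray under pot4, so a reading of about 2.4 N means loaded. I'll tip pot3.

```bash
python3 -m crank '[{"jaw":0,"x":-8.5,"y":0.5,"z":-3,"ax":0,"ay":4.5,"az":0},{"jaw":0,"x":-8.5,"y":0.5,"z":-3,"ax":0,"ay":4.5,"az":0},{"jaw":0,"x":-8.5,"y":0.5,"z":-3,"ax":0,"ay":4.5,"az":0},{"jaw":0,"x":-8.5,"y":0.5,"z":-3,"ax":0,"ay":4.5,"az":0},{"jaw":0,"x":-8.5,"y":0.5,"z":-3,"ax":0,"ay":4.5,"az":0},{"jaw":0,"x":-8.5,"y":0.5,"z":-3,"ax":0,"ay":4.5,"az":0},{"jaw":0,"x":-8.5,"y":0.5,"z":-3,"ax":0,"ay":4.5,"az":0},{"jaw":0,"x":-8.5,"y":0.5,"z":-3,"ax":0,"ay":4.5,"az":0},{"jaw":0,"x":-8.5,"y":0.5,"z":-3,"ax":0,"ay":4.5,"az":0},{"jaw":0,"x":-8.5,"y":0.5,"z":-3,"ax":0,"ay":4.5,"az":0}]' >/dev/null
python3 wt.py 3;python3 g.py 3 0 22 60
```

```text
F [0.35 0.06 0.27] T [-0.007 -0.023 -0.003] T.Y -0.023 rxF.Y 0.043 -> lift N (F only) -0.4 with T -0.18 r -0.028 0.105
t 25.05 q [ 0.6   0.86 -1.29  1.58  0.83  1.36  0.71] pos [0.657 0.049 0.19 ] F [-0.08 -0.83  0.25] T [-0.01 -0.02  0.04] w 0.004
shift now-axes mm [-27.3  -5.6  -5.4]  target-axes mm [-27.4  -5.6  -5.2]  turn deg [-0.2 -0.4 -0.1]
```

Force is gone, as it was with pot4. I'll back the arm clear and check.

```bash
python3 -m crank '[{"jaw":0,"x":35,"y":0,"z":-15,"ax":0,"ay":0,"az":0},{"jaw":0,"x":35,"y":0,"z":-20,"ax":0,"ay":0,"az":0},{"jaw":0,"x":40,"y":0,"z":-30,"ax":0,"ay":0,"az":0},{"jaw":0,"x":40,"y":0,"z":-30,"ax":0,"ay":0,"az":0},{"jaw":0,"x":20,"y":0,"z":-30,"ax":0,"ay":0,"az":0},{"jaw":0,"x":0,"y":0,"z":0,"ax":0,"ay":0,"az":0},{"jaw":0,"x":0,"y":0,"z":0,"ax":0,"ay":0,"az":0}]' >/dev/null
python3 look.py s7; python3 g.py 3 0 22 60
python3 - <<'E'
import numpy as np
from h import *
from g import hinge,X,Y
for n in ('top','scene'):
    f=np.load(n+'.npz'); P=cloud(f['d'],f); 
    for i in (1,2,3,4):
        r=P-hinge(i); m=(abs(r@X)<.09)&(abs(r@Y)<.022)&(f['d']>0)
        for nm,mm in (('back',m&(r@X<-.025)&(r@X>-.06)),('front',m&(r@X>.01))): 
            print(n,i,nm,'max z',np.round(np.percentile(P[mm][:,2],98),3) if mm.sum()>5 else None,end=' | ')
        print()
E
```

```text
t 26.02 q [ 0.87  0.39 -1.39  1.81  0.4   1.29  0.86] pos [0.489 0.062 0.315] F [ 0.66  0.37 -0.01] T [-0.01 -0.02 -0.02] w -0.0
shift now-axes mm [-196.9   -4.8  118.1]  target-axes mm [-195.8   -5.6  119.9]  turn deg [-0.1 -0.5 -0.2]
top 1 back max z 0.168 | top 1 front max z 0.016 | 
top 2 back max z None | top 2 front max z 0.01 | 
top 3 back max z None | top 3 front max z 0.18 | 
top 4 back max z 0.085 | top 4 front max z 0.18 | 
scene 1 back max z 0.168 | scene 1 front max z 0.049 | 
scene 2 back max z 0.168 | scene 2 front max z 0.049 | 
scene 3 back max z 0.084 | scene 3 front max z 0.18 | 
scene 4 back max z 0.084 | scene 4 front max z 0.179 |
```

View pics/s7.png

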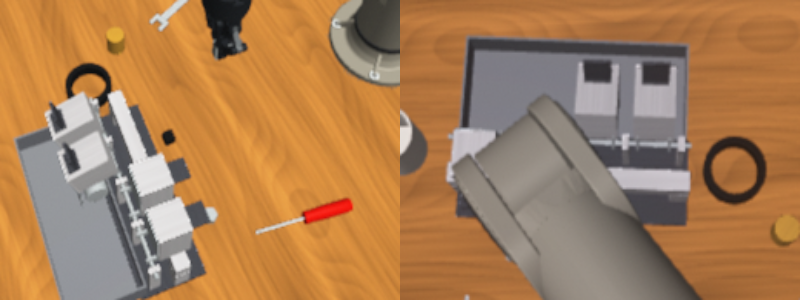

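Pots 3 and 4 lie tipped at their stops, with a slug visible at (95,190) under pot3. Pots 1 and 2 stand upright, the bystanders are in place and the arm is clear.

```bash
python3 -c "
from station import ticket; print(ticket.hand_in())"
```

```text
the job is handed in; nothing more can be done
None
```

I tipped pots 3 and 4 over into the tray, left pots 1 and 2 standing, and handed the job in at about 26 s of the 67 s allowed.

- **Weighing:** My first try, gripping pot 4's tab, gave unclear readings because the clamp itself added force. I switched to lifting the tab from below with the shut fingers. Pot 4 then read about 1.8–2.8 N and pot 3 about 2.1–2.4 N, with torque rises of about 0.4–0.5 Nm on both. That is well above the 1.2 N maximum for an empty pot, though some readings fell below the stated 2.5 N for a loaded one.
- **Not weighed:** I never lifted pots 1 and 2. They count as empty because the other two were loaded.
- **Final checks:** In the last pictures pots 3 and 4 lie over the tray. Pots 1 and 2 stand at 168 mm, against 165 mm at the start. One slug showed under pot 4 before I tipped pot 3, and one showed under pot 3 afterwards; I never saw both in one picture. I saw no bystander moved, but did not measure their positions. The arm was clear, with about zero contact force.
- **Unknown:** I could not read the tray load or the joint speeds directly.

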